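# Put the salt-window cell away in its dry case and latch it

### The job

The salt windows of the liquid cell spoil in damp air, so put the cell away in the small orange dry case: set it flat in its foam pocket, close the lid fully, then swing the black latch on the front down and press it in until its claw has snapped in behind the steel bar. Leave everything else on the bench where it is.

Things in the scene. Friction and masses are not known exactly. Their poses are not given: they have to be found in the camera images.
- cell: Demountable liquid cell: pale metal plates with brass-coloured nuts and two filling ports, loose, 0.16 kg. Block of 60 (x) x 38 (y) x 18 mm (z), nuts and ports up to 30 mm. Origin: centre of the underside, z up. Grip it across the 38 mm. Either end may face forward.
- case: Orange case, fixed; origin under its middle, front to its -x. Body 110 (x) x 150 (y) mm, rim at z 42 mm, closed lid top at z 60 mm. Foam top z 36 mm; finger cut-outs 44 mm wide (x) by 25 mm on both long sides of the pocket, floor z 15 mm. Catch: steel bar of 5 mm along y at x -66, z 26 mm, under the latch. A metal drying tin fills the -y end.
- pocket (a point): Centre of the floor of the cell's pocket, 20 mm above the case's underside; axes as the case's. The pocket is 66 (x) x 44 (y) mm and 16 mm deep: the cell fits with 3 mm play all round, its 60 mm side along x, and the top of its block ends 2 mm above the foam.
- lid (a joint): Angle of the lid, rad: 0 closed, 1.6 to 1.85 at the start. Hinge along the case's y at its x +60, z 42.5 mm. Stiff hinge: the lid stays at any angle and takes about 2 N at its free edge to swing; it is 110 mm deep and 17 mm thick. Open, lid and latch together stand up to 205 mm above the worktop.
- lid_rim (a point): Point on the lid's outer (top) face, 5 mm from the free edge, mid width; 110 mm from the hinge line, its z points out of that face. The latch juts from the edge within 27 mm of mid width, so push the lid at the sides.
- latch (a joint): Angle of the latch flap, rad: 0 closed (hanging down the case's front), 1.2 to 1.7 at the start, 1.57 straight forward. Hinge along the case's y on the lid, with the lid closed at case x -65, z 52 mm. Light; stays where left. The claw meets the bar at about 0.27 and snaps past it with a push of about 5 N inward at the tip.
- latch_tip (a point): Middle of the outer face of the latch flap near its free end, 31 mm from the hinge; flap 38 mm wide (y), 35 mm long, its outer face to its -x. Closed it is at case x -74, z 22 mm.
- cell_mount: Black square cell mount with a round window, 50x50x13 mm, loose; leave it. Origin: centre of the underside.
- spacer_box: Small white card box, 33x49x34 mm; leave it. Origin: centre of the underside.
- lab_notebook: Dark blue notebook with a pen on it, 210x152x14 mm; leave it. Origin: centre of the underside.
- tweezers: Steel tweezers, 124 mm; leave them. Origin: centre of the underside.
- vial_blue: Vial with a blue cap, 25x50 mm; leave it. Origin: centre of the underside.
- vial_white: Vial with a white cap, 25x50 mm; leave it. Origin: centre of the underside.

How it is judged:
By the outcome, as a careful person would: the job done as asked, in the order asked, and still so for the second after the job is handed in, with the robot touching nothing.
It also fails if it takes over 58 s, if anything falls off the work surface, if the arm or the gripper's body presses on something with over 40 N, if the wrist force passes 120 N, or if a joint passes its speed limit or range.

### The arm

A 7-joint arm with a two-finger parallel gripper is mounted at the origin on a cart in front of the work surface, level with it; the furniture and walls round the work are solid. World frame = base frame: x ahead of the robot, y to its left, z up, the work surface at z = 0. Lengths are in m, angles in rad, forces in N, time in s.
With the tool pointing down it reaches from about 0.4 to 0.9 m from the base axis. Payload 5.6 kg.
Tool frame: the origin (TCP) lies midway between the tips of the shut fingers; the grasp point (between the pads) lies 19 mm behind it; z points along the fingers, y is the line along which they close (so a half turn about z gives the same grasp; the last joint's range is limited). The gripper opens to 92 mm and grips with 3 to 60 N. Pads are 20 mm wide; open, the fingers measure 128 mm over their backs; the gripper's body (75 mm by 189 mm) begins 69 mm behind the grasp point.
Start: joints at [-1.361, 0.468, -0.012, 1.603, 0.006, 1.071, -0.056], TCP at [0.163, 0.629, 0.215] pointing down, gripper open.
Joint ranges: [-2.53, 2.53], [-0.31, 2.02], [-1.57, 1.55], [0.28, 2.44], [-1.29, 4.43], [0.15, 1.84], [-2.92, 2.92]. Speed limits (rad/s): [2.57, 2.57, 3.14, 3.14, 3.14, 3.14, 3.14].

### API

Orientations are given as a 3x3 rotation matrix whose columns are the frame's x, y, z axes.
In Python, from station import env, effector, solver, viewer, workorder, search_frame, tip_of gives the robot as it stands. Calls block until the motion is done:
- env.reach(position, orientation): joint-space move of the TCP to a pose.
- env.movel(position, frame=None, rate=0.15): straight line of the TCP; frame=None keeps the orientation; rate is the mean speed in m/s.
- env.goto_joints(angles): joint-space move.
- effector.release() and effector.grasp(squeeze=None): open the fingers fully, or close them until they stop; squeeze is the grip in N (None keeps the last).
- env.pause(seconds).
- solver.inverse_kinematics(position, orientation): joint angles nearest the present ones, or None.
- env.sense(): the state.
- viewer.read_camera(name): name is "side" or "top"; returns (picture, depth): 400x640x3 uint8, red, green, blue; 400x640 float32, m along the optical axis (not along the pixel's ray), 0 where there is no reading.
- viewer.camera_info(name): a dict with "intrinsics" (3x3 intrinsics, pixels), "eye" and "rotation" of the camera in the world. Camera axes: x right, y up, looking along -z (the intrinsics and any distortion apply to the point x, -y, -z); pixel columns grow to the right and rows downward; lengths in m; the calibration is good to about 2 mm. A picture is of the moment at which its call begins. camera_info takes no time and is no camera call.
A pose or a line that the arm cannot do raises env.PlanningError and nothing moves.
- workorder.finish_job(): hands the job in; it is judged then, once.
Trained networks look in the newest picture that a camera, given by its name, has taken for a name from the list of things; names that differ only in an ending like _2 or _b are one class to them, and where a whole thing is asked for, a point or a joint stands for the part that bears it (a point fixed in the world has none). Each returns a list of dicts, best first, with "score" (0 to 1); they miss things now and then, are a little off and sometimes report something else, mostly with a low value. They report only what shows in the picture. A call takes as long as a camera call.
- search_frame(camera, name): "at" ([x, y, z] in m, in world coordinates, good to about 4 mm: the middle of the surface that is visible of it).
- tip_of(camera, name): "at" ([x, y, z] in m, in world coordinates, good to about 4 mm: a listed point, or the origin of a listed thing).
The state is a dict: "t": time; "joint_positions": joint angles; "joint_velocities": joint speeds; "tau": joint torques, N m; "ee_pos": TCP position; "tcp_rot": TCP orientation; "wrist_force": force on the tool from outside, world axes, zero at the start; "moment": the same for the moment, N m; "gripper_width": finger opening in m; "grasp_force": force on a finger pad.
Only numpy, scipy, OpenCV 4.12 (cv2) and the standard library are available. Lean on these libraries where they do the work, as an engineer would, in place of code of your own. Each camera call takes 0.05 s, during which the arm holds its last target. There are 200 camera calls.

## Working session

There is one attempt and no reset: what is moved stays moved. The work goes in short steps, each a Python script; the robot and the scene stay as the last script left them, time stands still between calls to the robot, and variables do not carry over. Pictures are saved under pics/ and viewed, at most 10 in all, crops included, and the job is handed in when it is done.

```bash
ls; mkdir -p pics; cat > h.py <<'E'
import numpy as np, cv2
from station import env, effector, solver, viewer, workorder, search_frame, tip_of
def snap(cam, fn=None):
    im,d=viewer.read_camera(cam)
    if fn: cv2.imwrite('pics/'+fn, im[:,:,::-1])
    return im,d
def cloud(cam,d):
    c=viewer.camera_info(cam);K=np.array(c['intrinsics']);v,u=np.mgrid[:400,:640]
    p=np.stack([(u-K[0,2])/K[0,0]*d,-(v-K[1,2])/K[1,1]*d,-d],-1)
    return p@np.array(c['rotation']).T+np.array(c['eye'])
E
python3 - <<'E'
from h import *
for c in ['top','side']:
    im,d=snap(c,c+'0.png'); np.savez(''+c+'0.npz',im=im,d=d)
    print(c,{k:np.round(v,3).tolist() if not isinstance(v,str) else v for k,v in viewer.camera_info(c).items()})
    for n in ['cell','case','cell_mount']:
        print(n,[(np.round(r['at'],3).tolist(),round(r['score'],2)) for r in search_frame(c,n)[:2]])
    for n in ['cell','case','pocket','lid_rim','latch_tip']:
        print('tip',n,[(np.round(r['at'],3).tolist(),round(r['score'],2)) for r in tip_of(c,n)[:2]])
print(env.sense()['t'])
E
```

```text
pics
top {'intrinsics': [[382.971, 0.0, 314.476], [0.0, 382.971, 197.935], [0.0, 0.0, 1.0]], 'eye': [0.49, 0.344, 0.908], 'rotation': [[0.023, 0.997, -0.074], [-1.0, 0.022, -0.009], [-0.007, 0.074, 0.997]]}
cell [([0.57, 0.405, 0.017], 0.63)]
case [([0.639, 0.095, 0.008], 0.64), ([0.525, 0.216, 0.036], 0.58)]
cell_mount [([0.459, 0.396, 0.009], 0.73)]
tip cell [([0.569, 0.407, 0.003], 0.97)]
tip case [([0.502, 0.212, -0.0], 0.84)]
tip pocket [([0.489, 0.235, 0.02], 0.9)]
tip lid_rim [([0.589, 0.226, 0.152], 0.93), ([0.704, 0.18, 0.0], 0.43)]
tip latch_tip [([0.598, 0.228, 0.191], 0.5)]
side {'intrinsics': [[391.946, 0.0, 318.278], [0.0, 391.946, 201.036], [0.0, 0.0, 1.0]], 'eye': [0.301, -0.387, 0.409], 'rotation': [[0.938, 0.13, -0.322], [-0.348, 0.353, -0.869], [0.001, 0.926, 0.376]]}
cell [([0.559, 0.4, 0.015], 0.72), ([0.576, 0.216, 0.106], 0.54)]
case [([0.555, 0.2, 0.043], 0.85), ([0.581, 0.216, 0.106], 0.36)]
cell_mount [([0.46, 0.381, 0.008], 0.59)]
tip cell [([0.562, 0.41, -0.003], 0.83), ([0.648, 0.089, 0.001], 0.54)]
tip case [([0.504, 0.209, 0.004], 0.93)]
tip pocket [([0.493, 0.228, 0.021], 0.62)]
tip lid_rim [([0.589, 0.223, 0.146], 0.84)]
tip latch_tip [([0.596, 0.23, 0.197], 0.8)]
0.9
```

View pics/top0.png

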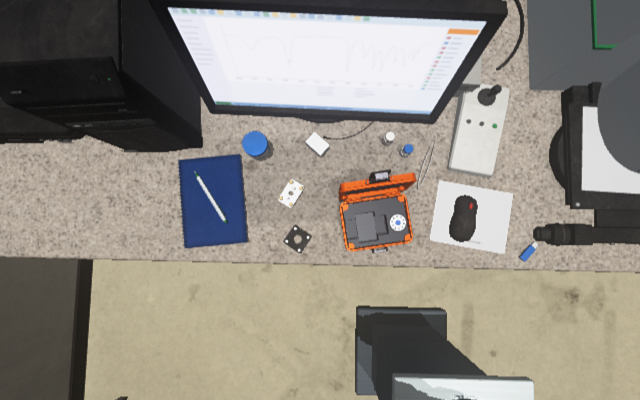

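View pics/side0.png

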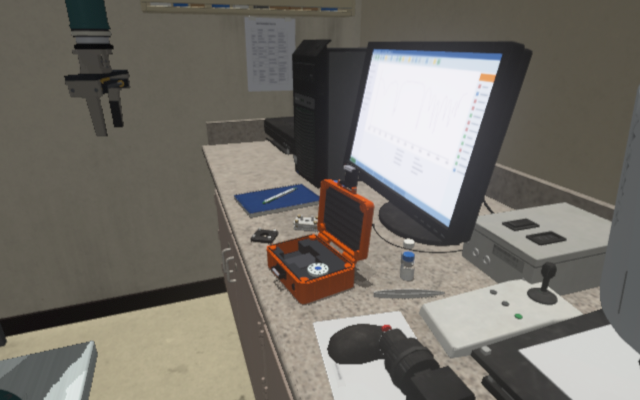

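The top view shows the open case at about px (377,222) with its front toward the robot and the cell at (291,193). The mount is at (297,238), and the lid stands upright at (377,187). The side view agrees with this. Next I'll fit poses from depth.

View pics/c.png

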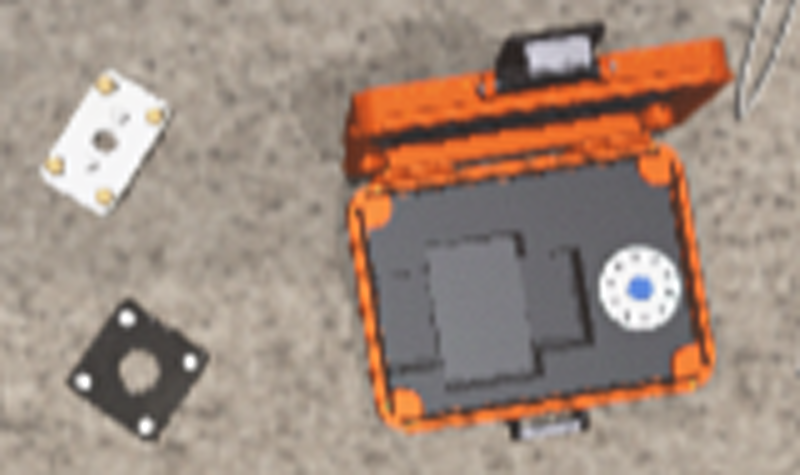

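The crop shows the pocket at about crop px (480,312) with its two cut-outs. The cell's nuts and ports lie inside its outline, and the drying tin is on the right. I'll fit the pocket's opening outline in the foam plane for the precise pose.

```bash
python3 - <<'E'
from h import *
from scipy.optimize import minimize
for c in ['top','side']:
    ds=[snap(c)[1] for _ in range(4)]; d=np.median(ds,0); P=cloud(c,d); eye=np.array(viewer.camera_info(c)['eye'])
    s=(eye[2]-.036)/(eye[2]-P[...,2]); Q=eye+(P-eye)*s[...,None]   # ray hit with foam plane
    yaw0=np.deg2rad(9.6)
    def loc(Q,x,y,a):
        dx,dy=Q[...,0]-x,Q[...,1]-y; return dx*np.cos(a)+dy*np.sin(a),-dx*np.sin(a)+dy*np.cos(a)
    X,Y=loc(Q,.4935,.232,yaw0); reg=(abs(X)<.04)&(abs(Y)<.055)&(d>0)
    q=Q[reg]; low=np.clip((.036-P[...,2][reg])/.012,0,1)
    def sd(X,Y,hx,hy): return np.minimum(hx-abs(X),hy-abs(Y))
    def cost(p):
        X,Y=loc(q,p[0]/1e3,p[1]/1e3,p[2]/50); v=np.maximum(sd(X,Y,.033,.022),sd(X,Y,.022,.047))
        return np.sum((1/(1+np.exp(-v/.001))-low)**2)
    best=min((minimize(cost,[493+i,232+j,yaw0*50],method='Nelder-Mead') for i in(-4,0,4) for j in (-4,0,4)),key=lambda r:r.fun)
    print(c,best.x[:2],np.rad2deg(best.x[2]/50),best.fun,reg.sum())
    x,y,a=.5035,.2115,yaw0
    # cell fit
    reg=(np.hypot(P[...,0]-.568,P[...,1]-.407)<.06)&(d>0); s=(eye[2]-.018)/(eye[2]-P[...,2]); Q=eye+(P-eye)*s[...,None]
    q=(Q if c=='top' else P)[reg]; hi=np.clip((P[...,2][reg]-.003)/.012,0,1)
    def cost(p):
        X,Y=loc(q,p[0]/1e3,p[1]/1e3,p[2]/50); v=sd(X,Y,.030,.019)
        return np.sum((1/(1+np.exp(-v/.001))-hi)**2)
    b=minimize(cost,[568,407.5,np.deg2rad(-31)*50],method='Nelder-Mead');print('cell',b.x[:2],np.rad2deg(b.x[2]/50),b.fun)
    m=(P[...,2]>.12)&(np.hypot(P[...,0]-.58,P[...,1]-.22)<.12)
    X,Y=loc(P,x,y,a); 
    k=m&(abs(Y)>.03)&(abs(Y)<.075); print('lid pts', [ (z,np.percentile(X[k&(abs(P[...,2]-z)<.006)],[3,97]).round(3)) for z in (.125,.14,.15,.16)], P[...,2][k].max())
    k=m&(abs(Y)<.03)&(P[...,2]>.172);print('latch',k.sum(),X[k].min(),X[k].max(),P[...,2][k].max())
R=np.array
def down(a): return np.array([[np.cos(a),np.sin(a),0],[np.sin(a),-np.cos(a),0],[0,0,-1]])
for nm,p,a in [('cell',[.568,.4075,.008],-31),('cellup',[.568,.4075,.2],-31),('pk',[.4935,.232,.03],9.6),('pkup',[.4935,.232,.2],9.6)]:
    for f in (0,180):
        j=solver.inverse_kinematics(np.array(p),down(np.deg2rad(a+f))); print(nm,f,None if j is None else np.round(j,2))
print(env.sense()['t'])
E
```

```text
top [493.12154077 232.90707891] 9.757890293866573 19.520727165777142 1717
cell [567.85612261 407.5533541 ] -30.448230245465968 31.147860780951046
lid pts [(0.125, array([0.068, 0.071])), (0.14, array([0.07 , 0.071])), (0.15, array([0.071, 0.088])), (0.16, array([0.072, 0.088]))] 0.1603528896007459
latch 155 0.08008999175556218 0.13336089380476712 0.6556818899970001
side [492.38325743 232.40080466] 10.305502227735472 84.86241189732289 1252
cell [567.80849701 408.60183569] -30.145649915064034 58.73626046740346
lid pts [(0.125, array([0.069, 0.084])), (0.14, array([0.069, 0.086])), (0.15, array([0.07 , 0.086])), (0.16, array([0.071, 0.088]))] 0.16004890693972382
latch 235 0.07947152127270139 0.09567948987062251 0.201354177878465
cell 0 [-1.33  1.11  1.1   1.63 -1.09  1.13 -2.03]
cell 180 [-0.75  0.78  0.12  1.59 -0.12  0.78  0.45]
cellup 0 [-1.4   0.96  1.34  1.54 -0.94  1.4  -2.1 ]
cellup 180 [-0.78  0.56  0.16  1.49 -0.1   1.09  0.43]
pk 0 [-0.9   0.6   0.52  2.01 -0.48  0.65 -1.48]
pk 180 [-0.57  0.56  0.08  1.98 -0.08  0.61  1.3 ]
pkup 0 [-1.05  0.35  0.67  1.91 -0.26  0.97 -1.65]
pkup 180 [-0.63  0.31  0.16  1.88 -0.06  0.96  1.29]
1.3
```

```bash
cat >> h.py <<'E'
def down(deg):
    a=np.deg2rad(deg); return np.array([[np.cos(a),np.sin(a),0],[np.sin(a),-np.cos(a),0],[0,0,-1]])
def st(tag=''):
    s=env.sense(); print(tag,'t',round(s['t'],2),'ee',np.round(s['ee_pos'],4),'F',np.round(s['wrist_force'],1),'w',round(s['gripper_width'],4),'g',round(s['grasp_force'],1)); return s
PK=np.array([.4929,.2327]); YAW=9.8
a=np.deg2rad(YAW); RZ=np.array([[np.cos(a),-np.sin(a),0],[np.sin(a),np.cos(a),0],[0,0,1]])
CASE=np.array([*PK,0])-RZ@np.array([-.0068,.0227,0])
E
python3 - <<'E'
from h import *
print(CASE)
R=down(-30.3+180)
env.reach(np.array([.5678,.4078,.10]),R); st('above')
env.movel(np.array([.5678,.4078,.004]),rate=.12); st('low')
effector.grasp(25); st('grip')
env.movel(np.array([.5678,.4078,.13]),rate=.2); st('lift')
env.reach(np.array([*PK,.13]),down(YAW+180)); st('over pocket')
im,d=snap('side','s1.png'); im,_=snap('top','t1.png')
cv2.imwrite('pics/s1c.png',cv2.resize(cv2.imread('pics/s1.png')[120:320,230:430],None,fx=3,fy=3))
E
```

```text
[0.50346453 0.21148867 0.        ]
above t 3.03 ee [0.5664 0.41   0.1004] F [-0.1 -0.6  0.2] w 0.092 g 0.0
low t 3.98 ee [0.5684 0.4083 0.0048] F [-0.3  0.2  0.1] w 0.0921 g 0.0
grip t 4.84 ee [0.5678 0.4078 0.004 ] F [-0.3 -0.1  0.8] w 0.038 g 25.0
lift t 5.62 ee [0.5669 0.4072 0.1286] F [ 0.  -0.6 -1.4] w 0.0378 g 25.0
over pocket t 6.41 ee [0.4934 0.2334 0.1297] F [-0.2 -0.8  0.2] w 0.0115 g 0.0
```

View pics/s1c.png

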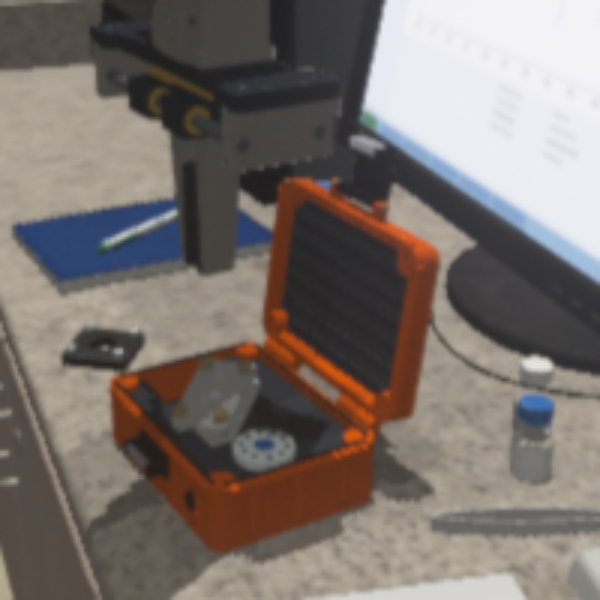

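The cell slipped out during the fast swing and now lies tilted over the pocket, at crop px (215,400). I'll back off and measure it.

```bash
python3 - <<'E'
from h import *
effector.release()
env.movel(np.array([.46,.42,.22]),rate=.4); st('away')
im,d=snap('top'); np.savez('top2.npz',im=im,d=d)
im2,d2=snap('side'); np.savez('side2.npz',im=im2,d=d2)
cv2.imwrite('pics/c2.png',np.hstack([cv2.resize(im[190:260,330:420],(450,350),interpolation=cv2.INTER_CUBIC),cv2.resize(im2[220:310,255:355],(350,350),interpolation=cv2.INTER_CUBIC)])[:,:,::-1])
for c in ['top','side']:
    print([(np.round(r['at'],3).tolist(),round(r['score'],2)) for r in tip_of(c,'cell')[:2]])
    z=np.load(c+'2.npz'); P=cloud(c,z['d']); hsv=cv2.cvtColor(z['im'],cv2.COLOR_RGB2HSV)
    L=(P-CASE)@RZ
    m=(abs(L[...,0])<.05)&(abs(L[...,1]-.02)<.05)&(hsv[...,2]>120)&(hsv[...,1]<90)&(z['d']>0)
    n,lab,stt,_=cv2.connectedComponentsWithStats(m.astype(np.uint8)); k=1+np.argmax(stt[1:,4]); q=L[lab==k]
    print(c,len(q),'case-frame rect',cv2.minAreaRect((q[:,:2]*1000).astype(np.float32)),'z',np.percentile(q[:,2],[2,50,98]).round(3))
    A=np.c_[q[:,:2],np.ones(len(q))]; s=np.ones(len(q),bool)
    for _ in range(6):
        co=np.linalg.lstsq(A[s],q[s,2],rcond=None)[0]; r=q[:,2]-A@co; s=abs(r)<.003
    print('plane',co.round(3),s.mean(), 'ends', q[:,:2].min(0),q[:,:2].max(0))
E
```

```text
away t 8.55 ee [0.4596 0.4201 0.2198] F [-0.3  0.2  0.4] w 0.0922 g 0.0
[([0.502, 0.228, 0.031], 0.65)]
top 544 case-frame rect ((-8.286319732666016, 22.490732192993164), (67.5311279296875, 62.360626220703125), 33.1544075012207) z [0.015 0.043 0.058]
plane [0.256 0.113 0.044] 0.5863970588235294 ends [-0.03850606 -0.01873193] [0.02903053 0.0492633 ]
[([0.495, 0.233, 0.029], 0.97)]
side 345 case-frame rect ((2.2332725524902344, 32.28630828857422), (92.6083984375, 50.24287033081055), 60.530704498291016) z [0.037 0.046 0.058]
plane [0.252 0.114 0.046] 0.8434782608695652 ends [-0.03513233 -0.01008936] [0.04377263 0.06994166]
```

View pics/c2.png

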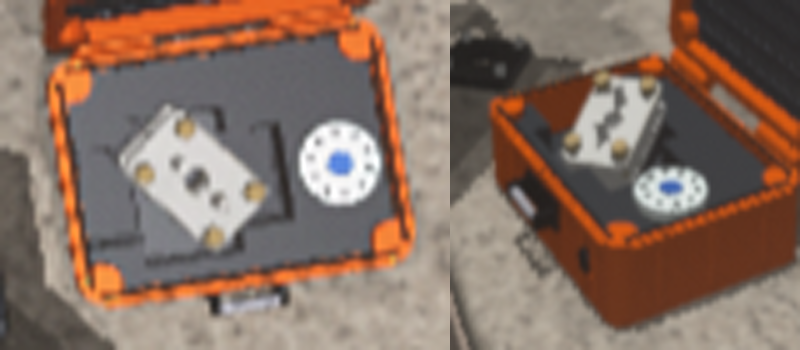

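The cell lies face up. It is turned about 40° from the case axis and tilted about 15° over the pocket edge. I think the gripper body brushed the lid during the swing. I'll fit the full pose before regrasping.

```bash
python3 - <<'E'
from h import *
from scipy.optimize import minimize
for c in ['top','side']:
    z=np.load(c+'2.npz'); P=cloud(c,z['d']); L=(P-CASE)@RZ; hsv=cv2.cvtColor(z['im'],cv2.COLOR_RGB2HSV)
    r=L[...,2]-(.045+.255*L[...,0]+.113*L[...,1])
    reg=(np.hypot(L[...,0]+.006,L[...,1]-.022)<.045)&(z['d']>0)&(hsv[...,2]>110)
    co=np.array([.255,.113,.045])
    for _ in range(5):
        r=L[...,2]-(L[...,:2]@co[:2]+co[2]); s=reg&(abs(r)<.0025); q=L[s]; co=np.linalg.lstsq(np.c_[q[:,:2],np.ones(len(q))],q[:,2],rcond=None)[0]
    n=np.array([-co[0],-co[1],1]);n/=np.linalg.norm(n)
    s=s.astype(np.uint8); k,lab,stt,_=cv2.connectedComponentsWithStats(s); s=lab==1+np.argmax(stt[1:,4])
    # signed fit of rectangle: tilted plane coords via rays
    eye=RZ.T@(np.array(viewer.camera_info(c)['eye'])-CASE); D=L-eye
    tt=(co[2]+co[:2]@eye[:2]-eye[2])/(D[...,2]-D[...,:2]@co[:2]); Q=eye+D*tt[...,None]
    reg2=(np.hypot(Q[...,0]+.006,Q[...,1]-.022)<.045); pale=(hsv[...,2]>110)&(r>-.0035); q=Q[reg2]; f=pale[reg2].astype(float)
    def fr(p):
        e=np.array([np.cos(p[2]/50),np.sin(p[2]/50),0]); e[2]=e[:2]@co[:2]; e/=np.linalg.norm(e); return e,np.cross(n,e)
    def cost(p):
        e,w=fr(p); o=np.array([p[0]/1e3,p[1]/1e3,0]); o[2]=o[:2]@co[:2]+co[2]
        v=np.minimum(.03-abs((q-o)@e),.019-abs((q-o)@w)); return np.sum((1/(1+np.exp(-v/.001))-f)**2)
    b=min((minimize(cost,[-6,22,np.deg2rad(t)*50],method='Nelder-Mead') for t in (25,40,55)),key=lambda b:b.fun)
    e,w=fr(b.x); print(c,co.round(4),'ctr',b.x[:2].round(1),'top z',(b.x[:2]/1e3@co[:2]+co[2]).round(4),'ang',np.rad2deg(b.x[2]/50).round(1),'e',e.round(3),'w',w.round(3),b.fun.round(1),len(f),'tin/rest')
    k=(np.hypot(L[...,0],L[...,1]+.045)<.012);print('tin z',np.median(L[...,2][k]))
    k=(L[...,2]>.12)&(L[...,2]<.16)&(abs(L[...,1])<.075)&(abs(L[...,0]-.08)<.05);print('lid',np.polyfit(L[...,2][k&(L[...,0]<.078)],L[...,0][k&(L[...,0]<.078)],1),k.sum())
E
```

```text
top [0.2536 0.1037 0.0447] ctr [-4.6 17.8] top z 0.0454 ang 40.0 e [0.741 0.622 0.252] w [-0.625  0.776 -0.078] 94.9 1242 tin/rest
tin z 0.04292305335045371
lid [0.1370259  0.05591721] 573
side [0.2505 0.1167 0.0456] ctr [-5.  17.6] top z 0.0464 ang 40.7 e [0.733 0.63  0.257] w [-0.636  0.768 -0.07 ] 110.9 1237 tin/rest
tin z 0.04400739844453683
lid [0.11060637 0.0596525 ] 1068<stdin>:14: RuntimeWarning: divide by zero encountered in divide
<stdin>:14: RuntimeWarning: invalid value encountered in multiply
```

```bash
cat > g2.py <<'E'
from h import *
lam=np.deg2rad(26); th=np.deg2rad(40.3)
eh=np.array([np.cos(th),np.sin(th),0]); ph=np.array([-eh[1],eh[0],0])
z=eh*np.sin(lam)-np.array([0,0,np.cos(lam)])
def rot(s): y=s*ph; return RZ@np.c_[np.cross(y,z),y,z]
e=np.array([.737,.626,.2545]); e/=np.linalg.norm(e); w=np.array([-.63,.772,-.074]); w/=np.linalg.norm(w)
C=RZ@np.c_[e,w,np.cross(e,w)]
O=np.array([-.0048,.0177,.0459])
g=O+e*.018; g[2]=.0467; G=CASE+RZ@g
E
python3 - <<'E'
from g2 import *
print(G, g)
for s in (1,-1):
    for dz in (0,.1):
        j=solver.inverse_kinematics(G+[0,0,dz],rot(s)); print(s,dz,None if j is None else np.round(j,2))
E
```

```text
[0.50687739 0.24147619 0.0467    ] [0.00846723 0.02896904 0.0467    ]
1 0 [ 0.37  0.69 -0.91  2.2   1.38  0.29  0.83]
1 0.1 [-0.15  0.28 -0.27  2.18 -0.45  0.32  2.46]
-1 0 [ 0.37  0.69 -0.91  2.2   1.38  0.29 -2.31]
-1 0.1 [-0.58  0.26  0.22  2.21 -0.79  0.38 -0.37]
```

```bash
python3 - <<'E'
from g2 import *
env.reach(G+[0,0,.14],rot(-1)); st('above'); print(np.round(env.sense()['joint_positions'],2))
for dz in (.1,.05,0):
    j=solver.inverse_kinematics(G+[0,0,dz],rot(-1)); print(dz,None if j is None else np.round(j,2))
E
```

```text
above t 10.07 ee [0.5071 0.242  0.187 ] F [-0.1  0.   0.4] w 0.0922 g 0.0
[-0.63  0.19  0.27  2.18 -0.63  0.46 -0.54]
0.1 [-0.57  0.26  0.21  2.21 -0.79  0.38 -0.38]
0.05 [-0.45  0.36  0.08  2.23 -1.01  0.28 -0.13]
0 [ 0.37  0.69 -0.91  2.2   1.38  0.29 -2.31]
```

```bash
python3 - <<'E'
from g2 import *
import g2
for ld in (16,18,20,22,24):
    lam=np.deg2rad(ld); g2.z=eh*np.sin(lam)-np.array([0,0,np.cos(lam)])
    for dth in (0,-8):
        t=np.deg2rad(dth); A=np.array([[np.cos(t),-np.sin(t),0],[np.sin(t),np.cos(t),0],[0,0,1]])
        for dz in (0,.03):
            j=solver.inverse_kinematics(G+[0,0,dz],A@rot(-1)); print(ld,dth,dz,None if j is None else np.round(j,2))
E
```

```text
16 0 0 [-0.64  0.48  0.24  2.14 -0.71  0.36 -0.48]
16 0 0.03 [-0.67  0.42  0.28  2.14 -0.61  0.41 -0.58]
16 -8 0 [-0.68  0.47  0.27  2.16 -0.67  0.32 -0.68]
16 -8 0.03 [-0.72  0.42  0.31  2.15 -0.57  0.38 -0.78]
18 0 0 [-0.59  0.47  0.2   2.16 -0.8   0.32 -0.39]
18 0 0.03 [-0.63  0.41  0.25  2.16 -0.69  0.38 -0.5 ]
18 -8 0 [-0.64  0.47  0.22  2.18 -0.75  0.27 -0.59]
18 -8 0.03 [-0.69  0.41  0.28  2.17 -0.64  0.33 -0.7 ]
20 0 0 [-0.54  0.47  0.15  2.18 -0.89  0.28 -0.28]
20 0 0.03 [-0.59  0.41  0.21  2.18 -0.78  0.34 -0.4 ]
20 -8 0 [-0.58  0.46  0.16  2.2  -0.84  0.22 -0.48]
20 -8 0.03 [-0.65  0.4   0.24  2.19 -0.72  0.29 -0.61]
22 0 0 [-0.46  0.46  0.07  2.2  -1.    0.24 -0.15]
22 0 0.03 [-0.54  0.4   0.16  2.2  -0.87  0.3  -0.29]
22 -8 0 [-0.5   0.45  0.07  2.22 -0.96  0.17 -0.35]
22 -8 0.03 [-0.59  0.39  0.18  2.22 -0.82  0.24 -0.5 ]
24 0 0 [-0.37  0.46 -0.02  2.22 -1.13  0.2   0.  ]
24 0 0.03 [-0.47  0.4   0.09  2.22 -0.99  0.27 -0.16]
24 -8 0 [ 0.16  0.58 -0.7   2.2   1.29  0.23 -2.46]
24 -8 0.03 [-0.51  0.39  0.09  2.23 -0.93  0.19 -0.38]
```

```bash
cat >> g2.py <<'E'
lam=np.deg2rad(20); t6=np.deg2rad(-6)
A=np.array([[np.cos(t6),-np.sin(t6),0],[np.sin(t6),np.cos(t6),0],[0,0,1]])
ex=A@(RZ@eh); y_=-A@(RZ@ph); z_=ex*np.sin(lam)-np.array([0,0,np.cos(lam)])
T=np.c_[np.cross(y_,z_),y_,z_]
G[2]=.0465
E
python3 - <<'E'
from g2 import *
env.movel(G+[0,0,.13],frame=T,rate=.15)
env.movel(G+[0,0,.02],rate=.2); st('near')
env.movel(G,rate=.05); st('low')
effector.grasp(40); st('grip')
env.movel(G+[0,0,.015],rate=.05); st('lift')
env.movel(G+[0,0,.13],rate=.1); st('lift2')
im,d=snap('top'); im2,d2=snap('side')
cv2.imwrite('pics/c3.png',np.hstack([cv2.resize(im[150:270,300:440],(420,360)),cv2.resize(im2[130:300,240:400],(376,400))[:360]])[:,:,::-1])
E
```

```text
near t 11.22 ee [0.5076 0.2409 0.067 ] F [ 0.   0.7 -0.4] w 0.092 g 0.0
low t 11.77 ee [0.5068 0.2414 0.0463] F [-0.5 -1.  -0.4] w 0.092 g 0.0
grip t 12.64 ee [0.5069 0.2415 0.0466] F [-0.2  0.8  1.4] w 0.0371 g 38.9
lift t 13.09 ee [0.5068 0.2417 0.0617] F [ 0.6 -0.  -2. ] w 0.0375 g 38.9
lift2 t 14.39 ee [0.5064 0.2413 0.1758] F [ 0.7  0.7 -1.9] w 0.0377 g 38.9
```

View pics/c3.png

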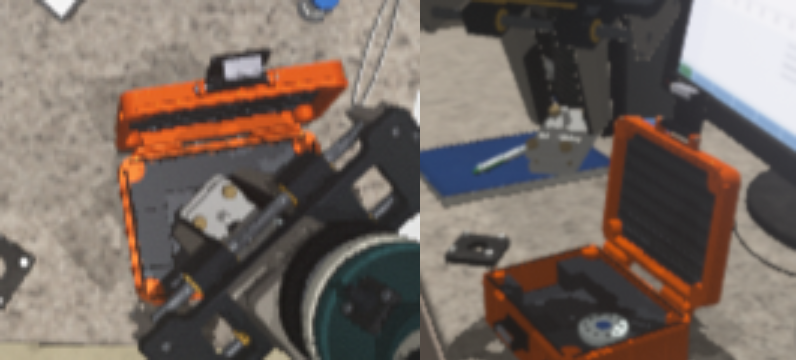

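The cell is held by its high end, with the low end sagging. I'll set it flat on the free bench where it lay and regrasp it properly.

```bash
python3 - <<'E'
from g2 import *
B=np.array([.555,.415,0])
env.movel(G+[-.01,.09,.15],rate=.2)
env.movel(B+[0,0,.12],frame=down(44),rate=.2); st('over')
env.movel(B+[0,0,.055],rate=.15); st('.055')
for h in np.arange(.047,.016,-.006):
    env.movel(B+[0,0,h],rate=.05); s=st('%.3f'%h)
    if s['wrist_force'][2]>15: break
effector.release(); env.movel(B+[0,0,.12],rate=.3); env.movel(np.array([.45,.33,.2]),rate=.4); st('off')
im,d=snap('top'); im2,d2=snap('side'); np.savez('top3.npz',im=im,d=d)
cv2.imwrite('pics/c4.png',np.hstack([cv2.resize(im[160:280,240:380],(420,360)),cv2.resize(im2[190:270,230:400],(376,180*1)).repeat(1,0) if 0 else cv2.resize(im2[180:340,230:400],(376,360))])[:,:,::-1])
print([(np.round(r['at'],3).tolist(),round(r['score'],2)) for r in tip_of('top','cell')[:2]])
P=cloud('top',d); m=(np.hypot(P[...,0]-.55,P[...,1]-.41)<.07)&(P[...,2]>.008); q=P[m].astype(np.float32)
print(m.sum(),cv2.minAreaRect(q[:,:2]*1000),np.percentile(q[:,2],[5,25,50,75,95]).round(4))
E
```

```text
over t 15.89 ee [0.5554 0.4128 0.1196] F [ 0.3  0.5 -1.9] w 0.037 g 38.9
.055 t 16.48 ee [0.5555 0.4149 0.0561] F [-0.5  0.  -1.7] w 0.0373 g 38.9
0.047 t 16.78 ee [0.555  0.415  0.0472] F [ 0.7 -1.4 -2.1] w 0.037 g 38.9
0.041 t 17.05 ee [0.5547 0.4148 0.0405] F [-0.1 -0.4 -1.8] w 0.0374 g 38.9
0.035 t 17.32 ee [0.5547 0.4148 0.0344] F [-0.4  0.3 -2.3] w 0.0373 g 38.9
0.029 t 17.58 ee [0.5546 0.4148 0.0284] F [-0.5 -0.5 -1.8] w 0.0371 g 38.9
0.023 t 17.85 ee [0.5547 0.4148 0.0225] F [-1.  -0.1 -1.8] w 0.0371 g 38.9
0.017 t 18.12 ee [0.5546 0.4148 0.0165] F [ 0.1 -0.6 -1.5] w 0.0371 g 38.9
off t 20.07 ee [0.4492 0.33   0.1996] F [ 0.2 -0.5  0.4] w 0.0921 g 0.0
[([0.544, 0.398, 0.0], 0.79)]
414 ((532.0525512695312, 394.896484375), (93.92244720458984, 54.12117004394531), 22.94266700744629) [0.0115 0.0156 0.0171 0.0185 0.0246]
```

View pics/c4.png

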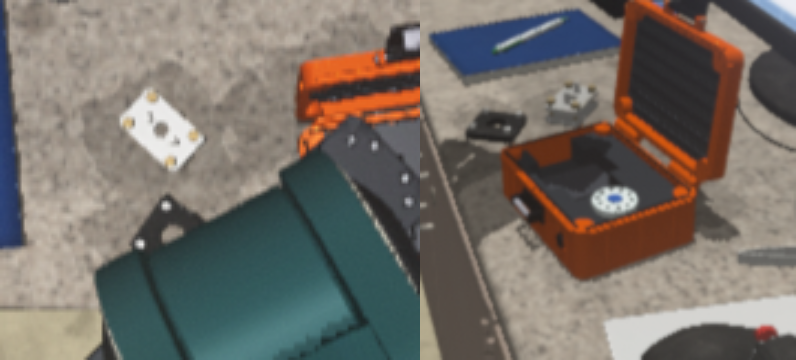

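```bash
cat > ins.py <<'E'
from h import *
from scipy.optimize import minimize
z=np.load('top3.npz');d=z['d'];P=cloud('top',d);eye=np.array(viewer.camera_info('top')['eye'])
reg=(np.hypot(P[...,0]-.548,P[...,1]-.402)<.042)&(d>0); s=(eye[2]-.018)/(eye[2]-P[...,2]); q=(eye+(P-eye)*s[...,None])[reg]; hi=np.clip((P[...,2][reg]-.003)/.012,0,1)
def cost(p):
    dx,dy=q[:,0]-p[0]/1e3,q[:,1]-p[1]/1e3; a=p[2]/50
    v=np.minimum(.030-abs(dx*np.cos(a)+dy*np.sin(a)),.019-abs(-dx*np.sin(a)+dy*np.cos(a)))
    return np.sum((1/(1+np.exp(-v/.001))-hi)**2)
b=min((minimize(cost,[546,400,np.deg2rad(t)*50],method='Nelder-Mead') for t in (35,45,55)),key=lambda b:b.fun)
cx,cy,ang=b.x[0]/1e3,b.x[1]/1e3,np.rad2deg(b.x[2]/50)
E
python3 - <<'E'
from ins import *
print(cx,cy,ang,b.fun,len(hi))
assert abs(cx-.546)<.012 and abs(cy-.4)<.012 and 30<ang<60
Cc=np.array([cx,cy,0])
env.movel(Cc+[0,0,.10],frame=down(ang),rate=.3); env.movel(Cc+[0,0,.0015],rate=.12); st('low')
effector.grasp(50); st('grip')
env.movel(Cc+[0,0,.14],rate=.2); st('lift')
P0=np.array([*PK,0])
env.movel(P0+[0,0,.14],frame=down(YAW),rate=.13); st('over')
im2,_=snap('side')
env.movel(P0+[0,0,.045],rate=.15); st('hover')
for h in (.039,.036,.033,.030,.027,.024,.0225):
    env.movel(P0+[0,0,h],rate=.04); s=st('%.4f'%h)
    if s['wrist_force'][2]>8: break
E
```

```text
0.5449136746112344 0.40074584075929076 47.498643654438254 30.594847634915816 978
low t 21.86 ee [0.5453 0.4009 0.0018] F [ 0.2  0.1 -0. ] w 0.0921 g 0.0
grip t 22.72 ee [0.5448 0.4009 0.0015] F [-0.8  0.5 -1.2] w 0.0375 g 50.0
lift t 23.56 ee [0.544  0.4002 0.1387] F [-0.2 -0.2 -2. ] w 0.0375 g 50.0
over t 25.06 ee [0.493  0.2335 0.14  ] F [ 1.3  0.1 -1.8] w 0.0374 g 50.0
hover t 25.89 ee [0.4936 0.2328 0.0456] F [-0.2  0.3 -1.4] w 0.0373 g 50.0
0.0390 t 26.19 ee [0.493  0.2329 0.0393] F [-0.4 -0.2 -1.9] w 0.0372 g 50.0
0.0360 t 26.44 ee [0.4928 0.2327 0.0359] F [-0.9  0.1 -1.6] w 0.0372 g 50.0
0.0330 t 26.69 ee [0.4927 0.2326 0.0328] F [ 0.8  0.  -2.4] w 0.0374 g 50.0
0.0300 t 26.94 ee [0.4927 0.2326 0.0298] F [-1.  -1.3 -2.2] w 0.0372 g 50.0
0.0270 t 27.19 ee [0.4927 0.2327 0.0268] F [ 0.8 -1.1 -1.8] w 0.0376 g 50.0
0.0240 t 27.44 ee [0.4928 0.2326 0.0238] F [ 0.2  0.9 -1.4] w 0.0373 g 50.0
0.0225 t 27.69 ee [0.4928 0.2327 0.0224] F [-1.  -0.5 -1.8] w 0.0376 g 50.0ins.py:4: RuntimeWarning: divide by zero encountered in divide
  reg=(np.hypot(P[...,0]-.548,P[...,1]-.402)<.042)&(d>0); s=(eye[2]-.018)/(eye[2]-P[...,2]); q=(eye+(P-eye)*s[...,None])[reg]; hi=np.clip((P[...,2][reg]-.003)/.012,0,1)
ins.py:4: RuntimeWarning: invalid value encountered in multiply
  reg=(np.hypot(P[...,0]-.548,P[...,1]-.402)<.042)&(d>0); s=(eye[2]-.018)/(eye[2]-P[...,2]); q=(eye+(P-eye)*s[...,None])[reg]; hi=np.clip((P[...,2][reg]-.003)/.012,0,1)
```

```bash
python3 - <<'E'
from h import *
P0=np.array([*PK,0])
effector.release(); st('rel')
env.movel(P0+[0,0,.045],rate=.08); st('up'); env.movel(P0+[0,0,.15],rate=.3)
env.movel(P0+[-.03,.13,.22],rate=.4); st('off')
im,d=snap('top'); im2,d2=snap('side')
cv2.imwrite('pics/c5.png',np.hstack([cv2.resize(im[165:260,320:430],(420,363)),cv2.resize(im2[180:310,250:380],(363,363))])[:,:,::-1])
for c,dd in (('top',d),('side',d2)):
    P=cloud(c,dd); L=(P-CASE)@RZ
    k=(abs(L[...,0]+.007)<.02)&(abs(L[...,1]-.0227)<.014)&(dd>0); print(c,'cell z',np.percentile(L[...,2][k],[10,50,90]).round(4))
    for y in (-.045,.04): 
        for x in (-.03,.012): 
            pass
    k=(abs(L[...,1])<.072)&(abs(L[...,1])>.03)&(L[...,2]>.09)&(L[...,2]<.18)&(L[...,0]>.05)&(L[...,0]<.1)
    print('lid z max',np.percentile(L[...,2][k],98),'x at top', np.percentile(L[...,0][k&(L[...,2]>.14)],[2,50,98]).round(3))
    for z in (.1,.2,.3,.4): 
        k=(abs(P[...,2]-z)<.03)&(P[...,1]>.1)&(P[...,1]<.45)&(P[...,0]>.615); print('mon',z,k.sum(),P[...,0][k].min() if k.any() else None)
E
```

```text
rel t 28.27 ee [0.493  0.233  0.0226] F [-1.   0.6  1.5] w 0.0688 g 49.8
up t 28.71 ee [0.4935 0.233  0.0455] F [-0.5  0.1  0.1] w 0.0919 g 0.0
off t 29.73 ee [0.4617 0.3633 0.2187] F [ 0.5 -0.2  0.6] w 0.0916 g 0.0
top cell z [0.0334 0.037  0.0433]
lid z max 0.15942561673161101 x at top [0.076 0.084 0.094]
mon 0.1 2741 0.720413202250798
mon 0.2 3348 0.7374364341804506
mon 0.3 5232 0.7556928379409191
mon 0.4 5042 0.7752495665149036
side cell z [0.0262 0.0382 0.0456]
lid z max 0.15864737915699684 x at top [0.075 0.078 0.094]
mon 0.1 7486 0.7196578953424589
mon 0.2 6227 0.736727450704804
mon 0.3 6753 0.7559512042905114
mon 0.4 6146 0.7749358720446977
```

View pics/c5.png

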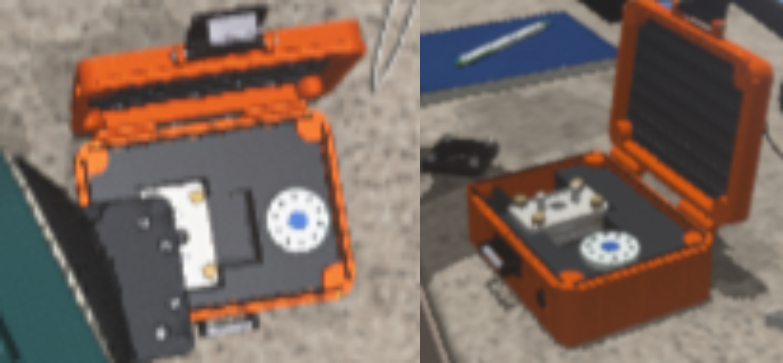

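The cell sits flat in its pocket: block top at z 37–38 mm, right crop px (560,205). Next I'll close the lid by pushing its outer face on the +y side.

```bash
python3 - <<'E'
from h import *
W=lambda x,y,z: CASE+RZ@np.array([x,y,z])
Y=.048
def Q(t,r=.095,pen=.0): return W(.060-r*np.cos(t)+.0175*np.sin(t)+.010-pen*np.sin(t),Y,.0425+r*np.sin(t)+.0175*np.cos(t)-pen*np.cos(t))
env.movel(W(.04,Y+.05,.26),rate=.35)
effector.grasp(10)
env.movel(W(.125,Y,.24),frame=down(YAW),rate=.3)
env.movel(W(.125,Y,.135),rate=.3); st('behind')
fm=0
for t in np.linspace(1.62,.15,9):
    env.movel(Q(t,pen=.002),rate=.13); s=env.sense(); fm=max(fm,np.linalg.norm(s['wrist_force']))
    if np.linalg.norm(s['wrist_force'])>35: print('stop',t); break
st('arc'); print(fm)
p=Q(0); 
for z in (.064,.061,.059,.057,.055,.053):
    p[2]=z; env.movel(p,rate=.06); s=st('z%.3f'%z)
    if s['wrist_force'][2]>18: break
E
```

```text
behind t 32.56 ee [0.6183 0.2812 0.136 ] F [ 0.7 -0.2  0.9] w 0.0003 g 0.0
arc t 35.24 ee [0.474  0.255  0.0721] F [ 0.7 -0.3  0.2] w 0.0 g 0.0
1.007609393056392
z0.064 t 35.53 ee [0.4705 0.2544 0.0639] F [ 0.2  0.  -0.6] w 0.0003 g 0.0
z0.061 t 35.78 ee [0.4707 0.2545 0.0609] F [-0.9 -0.6 -0. ] w 0.0005 g 0.0
z0.059 t 36.03 ee [0.471  0.2547 0.0598] F [-2.5 -2.   8.2] w 0.0005 g 4.2
z0.057 t 36.28 ee [0.471  0.2547 0.0595] F [-6.5 -4.1 26.3] w 0.0003 g 13.1
```

```bash
python3 - <<'E'
from h import *
W=lambda x,y,z: CASE+RZ@np.array([x,y,z])
env.movel(W(-.04,.048,.10),rate=.3); env.movel(W(-.10,.048,.15),rate=.3); st()
for c in ('side','top'):
    im,d=snap(c); P=cloud(c,d); L=(P-CASE)@RZ
    print([(((np.array(r['at'])-CASE)@RZ).round(3).tolist(),round(r['score'],2)) for r in tip_of(c,'latch_tip')[:2]])
    if c=='side':
        k=(abs(L[...,1])<.02)&(L[...,0]<-.062)&(L[...,0]>-.12)&(L[...,2]>.02)&(L[...,2]<.075)&(d>0); print(k.sum(),np.percentile(L[k],[2,50,98],axis=0).round(3))
        cv2.imwrite('pics/c6.png',cv2.resize(im[200:310,230:380],(750,550))[:,:,::-1])
    k=(abs(L[...,0])<.045)&(abs(L[...,1]+.03)<.04)&(L[...,2]>.04)&(L[...,2]<.075);print('lid top',np.median(L[...,2][k]),np.linalg.lstsq(np.c_[L[k][:,:2],np.ones(k.sum())],L[k][:,2],rcond=None)[0].round(4))
E
```

```text
t 36.99 ee [0.3965 0.2423 0.1499] F [ 0.6  0.5 -0.3] w 0.0008 g 0.0
[([-0.089, -0.0, 0.067], 0.72)]
333 [[-0.097 -0.019  0.026]
 [-0.078 -0.006  0.064]
 [-0.063  0.017  0.07 ]]
lid top 0.060854738093209515 [0.0014 0.0106 0.0612]
[([-0.091, 0.004, 0.064], 0.81)]
lid top 0.059621891065106014 [0.0015 0.0094 0.0599]
```

View pics/c6.png

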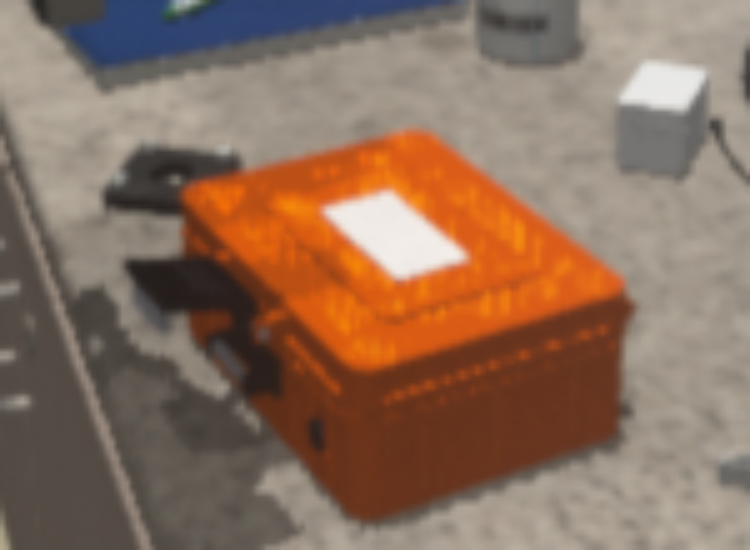

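The lid is closed flat and the latch sticks forward at px (190,285). I'll swing it down and press it in.

```bash
python3 - <<'E'
from h import *
W=lambda x,y,z: CASE+RZ@np.array([x,y,z])
ax=RZ[:,0]
env.movel(W(-.094,0,.095),frame=down(YAW),rate=.3); st('above')
env.movel(W(-.094,0,.028),rate=.1); st('down')
env.movel(W(-.094,0,.018),rate=.1)
for x in np.r_[-.090,-.088,-.087:-.0785:.001]:
    env.movel(W(x,0,.018),rate=.05); s=env.sense(); f=s['wrist_force']@ax; lx=((s['ee_pos']-CASE)@RZ)[0]
    print(round(s['t'],2),round(x,4),'at',round(lx,4),'f',round(f,1))
    if f<-40: break
E
```

```text
above t 37.58 ee [0.411  0.1941 0.0939] F [ 0.2  0.2 -1. ] w 0.0 g 0.0
down t 38.4 ee [0.411  0.1957 0.0283] F [ 0.2  0.9 -0. ] w 0.0004 g 0.2
38.9 -0.09 at -0.0907 f -2.2
39.15 -0.088 at -0.0884 f -3.1
39.4 -0.087 at -0.0854 f -0.1
39.65 -0.086 at -0.0853 f -1.1
39.9 -0.085 at -0.0848 f 0.5
40.15 -0.084 at -0.0843 f -1.1
40.4 -0.083 at -0.0842 f -5.0
40.65 -0.082 at -0.0843 f -8.1
40.9 -0.081 at -0.0843 f -10.5
41.15 -0.08 at -0.0843 f -11.5
41.4 -0.079 at -0.0843 f -14.6
```

```bash
python3 - <<'E'
from h import *
W=lambda x,y,z: CASE+RZ@np.array([x,y,z])
env.movel(W(-.080,0,.018),rate=.05)
env.movel(W(-.115,0,.03),rate=.2); env.movel(W(-.12,.06,.2),rate=.3); env.pause(.2); st()
im,d=snap('side','s7.png'); im2,_=snap('top')
for c in ('side','top'): print([(((np.array(r['at'])-CASE)@RZ).round(3).tolist(),round(r['score'],2)) for r in tip_of(c,'latch_tip')[:2]])
cv2.imwrite('pics/c7.png',np.hstack([cv2.resize(im[200:310,230:380],(480,352)),cv2.resize(im2[130:270,250:390],(315,352))])[:,:,::-1])
E
```

```text
t 42.93 ee [0.3746 0.2489 0.1985] F [-0.2  0.3 -1.1] w 0.0006 g 0.0
[([-0.073, 0.001, 0.024], 0.78)]
[([-0.074, 0.002, 0.022], 0.66)]
```

View pics/c7.png

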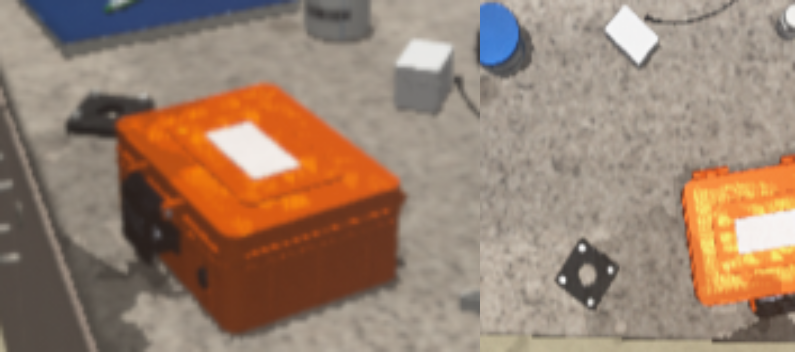

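The picture shows the latch flat against the case front at px (145,215), with its tip measured at case x −73/−74 and z 22–24 mm, as it should be closed. The lid is closed, the mount and box have not moved, and the arm is clear. I'm handing in.

```bash
python3 -c "
from h import *
print(workorder.finish_job())"
```

```text
the job is handed in; nothing more can be done
None
```

The cell is flat in its foam pocket, the lid is fully closed and the latch has snapped in behind the bar, handed in at about 43 s; on the first carry the cell slipped from the gripper (which probably brushed the lid) and fell into the open case, so I picked it up again and reseated it.

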